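# Pick the 12 mm board by its thickness and lean it in the emission test cell

## Robot

A 6-joint arm with a two-finger parallel gripper is mounted at the origin on a cart in front of the work surface, level with it; the furniture and walls round the work are solid. World frame = base frame: x ahead of the robot, y to its left, z up, the work surface at z = 0. Lengths are in m, angles in rad, forces in N, time in s.
With the tool pointing down it reaches from about 0.35 to 0.975 m from the base axis. Payload 4.9 kg.
Tool frame: the origin (TCP) lies at the very end of the fingers, on their centre line; the grasp point (between the pads) lies 19 mm behind it; z points along the fingers, y is the line along which they close (so a half turn about z gives the same grasp; the last joint's range is limited). The gripper opens to 85 mm and grips with 20 to 120 N. Pads are 22 mm wide; open, the fingers measure 114 mm over their backs; the gripper's body (76 mm by 85 mm) begins 54 mm behind the grasp point. The pads swing forward as they close: fully open they stand 13 mm farther back than shut.
Start: joints at [-0.119, 0.053, 1.613, -0, 1.476, -0.119], TCP at [0.625, 0, 0.231] pointing down, gripper open.
Joint ranges: [-3.01, 3.01], [-1.01, 2.22], [0.06, 2.58], [-1.02, 4.17], [0.09, 2.62], [-3.14, 3.14]. Speed limits (rad/s): [2.57, 2.57, 3.14, 3.14, 3.14, 3.14].

## Interface

Orientations are given as a unit quaternion [w, x, y, z].
In Python, from plant import * gives the robot as it stands.
- The arm moves only by the tool jog_arm, never from a script. Its argument "moves" is a list that holds one entry, the list of rows, each a list of 7 numbers: the finger opening in cm, from 0 to 8.54, then the shift along the tool's x, y, z in cm, then the turn, a rotation vector about the tool's x, y, z in rad. A call has 1 to 20 rows; each row shifts and turns the commanded pose from where the row before left it, along the tool's axes as they then stand; what a row does not reach is not made up. A row lasts 1/12 s, in which the tool goes at most 41.7 mm and 7.16 degrees, less where a joint would pass 70% of its speed; a pose out of reach is approached as far as the arm can. A call is refused whole if a number of a shift passes 4.17 or a number of a turn 0.125, either way. A call with a gripper value outside its range is refused whole. The fingers move at their own pace and stop on an object; the grip force is fixed at half the most. Time passes only in rows, so rows that do not move let the fingers close. It gives the time, the measured TCP pose, the force, the opening and the grip force at its end, in the units of the state.
- state(): the state, without advancing time (a new reading comes with each control period).
- grab_frame(name): name is "scene" or "side" or "wrist"; returns a dict with "color" (384x512x3 uint8, blue, green, red), "depth" (384x512 float32, m along the optical axis (not along the pixel's ray), 0 where there is no reading), "fx", "fy", "cx", "cy" (pixels), "k1" (the pictures are not rectified: a ray, as slopes to the right and down, at radius r is drawn at 1 + k1 r^2 times it, then the intrinsics apply), "R" (3x3) and "t" (3): a world point X has camera coordinates R X + t. Camera axes: x right, y down, z forward; pixel columns grow to the right and rows downward; lengths in m; the calibration is good to about 2 mm. A picture is of the moment at which its call begins.
- job_done(): hands the job in; it is judged then, once.
Trained networks look in a picture, given as the dict that the camera call returned (one of the last four; its "shot" number tells which), for a name from the list of things; names that differ only in an ending like _2 or _b are one class to them, and where a whole thing is asked for, a point or a joint stands for the part that bears it (a point fixed in the world has none). Each returns a list of dicts, best first, with "p" (0 to 1); they miss things now and then, are a little off and sometimes report something else, mostly with a low value. They report only what shows in the picture. A call takes as long as a camera call.
- recognise(name, picture): "rect" ([centre column, centre row, width, height] in pixels, round what is visible of it).
- regions_of(name, picture): "pixels" (384x512 bool, what is visible of it) and "rect" ([centre column, centre row, width, height] in pixels, round what is visible of it).
The state is a dict: "time": time; "joint_pos": joint angles; "joint_vel": joint speeds; "joint_efforts": joint torques, N m; "tool_pos": TCP position; "tool_rot": TCP orientation; "contact_force": force on the tool from outside, world axes, zero at the start; "ft_torque": the same for the moment, N m; "gripper_width": opening from 0.0 (shut) to 1.0 (fully open); "grasp_force": force on a finger pad.
Only numpy, scipy, OpenCV 4.12 (cv2) and the standard library are available. Lean on these libraries where they do the work, as an engineer would, in place of code of your own. Each camera call takes 0.05 s, during which the arm holds its last target. There are 200 camera calls.

## Task

Three look-alike board specimens lean in the white conditioning rack; they differ only in thickness (9, 12 and 16 mm), which the finger opening shows when you pinch one. Take the 12 mm board and lean it on the round steel base of the test cell, ready for the glass bell: lower end on the plate and up against the foot stop, back resting squarely and centrally on the wire backrest, let go and at rest. The other two boards stay leaning in the bays where they stand, and the things lying about are left alone.

Things in the scene. Friction and masses are not known exactly. Their poses are not given: they have to be found in the camera images.
- specimen_1: one of three look-alike fibreboards with foil-taped edges, 180 x 60 mm, 70 to 130 g; 9, 12 or 16 mm thick, one of each: which is which must be measured. Starts in a rack bay. Origin: middle of the lower edge of the face that rests on the rack's wire hoop; z up along the 180 mm length, y along the 60 mm width, x through the thickness (material from x = 0 to +thickness)
- specimen_2: one of three look-alike fibreboards with foil-taped edges, 180 x 60 mm, 70 to 130 g; 9, 12 or 16 mm thick, one of each: which is which must be measured. Starts in a rack bay. Origin: middle of the lower edge of the face that rests on the rack's wire hoop; z up along the 180 mm length, y along the 60 mm width, x through the thickness (material from x = 0 to +thickness)
- specimen_3: one of three look-alike fibreboards with foil-taped edges, 180 x 60 mm, 70 to 130 g; 9, 12 or 16 mm thick, one of each: which is which must be measured. Starts in a rack bay. Origin: middle of the lower edge of the face that rests on the rack's wire hoop; z up along the 180 mm length, y along the 60 mm width, x through the thickness (material from x = 0 to +thickness)
- middle_1 (a point): middle of board specimen_1: half way along, across and through it (90.1, 90.2 or 90.4 mm from its origin for a 9, 12 or 16 mm board)
- middle_2 (a point): middle of board specimen_2: half way along, across and through it (90.1, 90.2 or 90.4 mm from its origin for a 9, 12 or 16 mm board)
- middle_3 (a point): middle of board specimen_3: half way along, across and through it (90.1, 90.2 or 90.4 mm from its origin for a 9, 12 or 16 mm board)
- rack: white rack, fixed, origin on the bench under its centre: rails 250 mm long (x), 31 mm high; bays at x = -75, 0, +75 mm. In each a board leans 30 degrees from vertical, top towards the rack's -x (the robot), its end flat on a sloping ledge (lower edge at z = 18 mm) with a 6 mm toe lip, its face on a wire hoop that reaches 93 mm up the board; the rest stands free on both sides
- test_base: base of the test cell, fixed: round steel plate, 190 mm across, top 13 mm above the bench. Foot stop on its +x side, wire backrest on its -x side (nearer the robot). A 12 mm board with its foot at the stop leans 25 degrees, top towards -x. Two gas ports, 24 mm high, at x = +66, y = -30 and +30 mm. Origin: centre of underside, on the bench
- stop_corner (a point): middle of the corner between plate top and the foot stop (steel bar 90 mm long along y, 10 mm wide and high; its stopping face looks to -x), 30 mm from the plate's centre; axes as test_base
- backrest_top (a point): middle of the backrest's top rail, on its axis: round, 8 mm diameter, along y, 80 mm long, 90 mm above the plate, 57 mm to the -x side of the stop's face, on two upright legs; axes as test_base
- timer: a white kitchen-type timer, 62 x 62 x 16 mm, lying on the bench; bystander. Origin: centre of its underside
- marker_pen: a red and white marker pen, 135 mm long, lying on the bench; bystander. Origin: centre of its underside
- sorbent_tube: a clear tube with white end caps, 248 mm long, 32 mm thick, lying on the bench; bystander. Origin: centre of its underside
- septa_tin: a small round tin, 46 mm wide and 19 mm high, on the bench; bystander. Origin: centre of its underside

How it is judged:
At the end, for the whole second after the job is handed in: 12 mm board (middle 90.2 mm from its origin) leaning 19 to 32 degrees on the test base, lower end on the plate within about 9 mm of the stop, within 20 mm of the middle, 11 degrees of square, released, at rest; the other two lean in their bays, within 30 mm of where they began (linear speed of each of specimen_1, specimen_2, specimen_3 below 0.02 m/s and angular speed of each of specimen_1, specimen_2, specimen_3 below 0.15 rad/s and ((distance between middle_1 and specimen_1 between 0.09015 and 0.09026 m and angle between specimen_1's own z axis and vertical between 0.33 and 0.56 rad and x of specimen_1 in the frame of test_base between 0.01 and 0.034 m and y of specimen_1 in the frame of test_base between -0.02 and 0.02 m and z of specimen_1 in the frame of test_base between 0.008 and 0.026 m and angle between the y axis of specimen_1 and the y axis of test_base, either way round below 0.2 rad and contact force between specimen_1 and test_base above 0.3 N) or (not (distance between middle_1 and specimen_1 between 0.09015 and 0.09026 m) and distance of specimen_1 from where it was at the start of the episode below 0.03 m and angle between specimen_1's own z axis and vertical between 0.35 and 0.75 rad and contact force between specimen_1 and rack above 0.2 N)) and ((distance between middle_2 and specimen_2 between 0.09015 and 0.09026 m and angle between specimen_2's own z axis and vertical between 0.33 and 0.56 rad and x of specimen_2 in the frame of test_base between 0.01 and 0.034 m and y of specimen_2 in the frame of test_base between -0.02 and 0.02 m and z of specimen_2 in the frame of test_base between 0.008 and 0.026 m and angle between the y axis of specimen_2 and the y axis of test_base, either way round below 0.2 rad and contact force between specimen_2 and test_base above 0.3 N) or (not (distance between middle_2 and specimen_2 between 0.09015 and 0.09026 m) and distance of specimen_2 from where it was at the start of the episode below 0.03 m and angle between specimen_2's own z axis and vertical between 0.35 and 0.75 rad and contact force between specimen_2 and rack above 0.2 N)) and ((distance between middle_3 and specimen_3 between 0.09015 and 0.09026 m and angle between specimen_3's own z axis and vertical between 0.33 and 0.56 rad and x of specimen_3 in the frame of test_base between 0.01 and 0.034 m and y of specimen_3 in the frame of test_base between -0.02 and 0.02 m and z of specimen_3 in the frame of test_base between 0.008 and 0.026 m and angle between the y axis of specimen_3 and the y axis of test_base, either way round below 0.2 rad and contact force between specimen_3 and test_base above 0.3 N) or (not (distance between middle_3 and specimen_3 between 0.09015 and 0.09026 m) and distance of specimen_3 from where it was at the start of the episode below 0.03 m and angle between specimen_3's own z axis and vertical between 0.35 and 0.75 rad and contact force between specimen_3 and rack above 0.2 N))); the robot touches nothing.
It fails at once if a bystander on the bench was moved more than 30 mm (distance of any of timer, marker_pen, sorbent_tube, septa_tin from where it was at the start of the episode above 0.03 m).
It also fails if it takes over 58 s, if anything falls off the work surface, if the arm or the gripper's body presses on something with over 40 N, if the wrist force passes 120 N, or if a joint passes its speed limit or range.

## Working session

There is one attempt and no reset: what is moved stays moved. The work goes in short steps, Python scripts to look and compute and a tool call to move; the robot and the scene stay as the last step left them, time stands still between calls to the robot, and variables do not carry over. Pictures are saved under pics/ and viewed, at most 10 in all, crops included, and the job is handed in when it is done.

Besides the shell and the picture viewer there is one more tool, called after "Emit:" as name(argument=value, ...) on one line, values as JSON. jog_arm: Moves the arm, as the interface text tells. Its arguments: {"type":"object","properties":{"moves":{"type":"array"}},"required":["moves"]}

```bash
mkdir -p pics; ls; python3 - <<'E'
from plant import *
import cv2,pickle
s=state();print(s)
for n in("scene","side"):
    f=grab_frame(n);cv2.imwrite(f"pics/{n}0.png",f["color"]);pickle.dump(f,open(n+".pkl","wb"))
    print(n,f["fx"],f["k1"],-f["R"].T@f["t"],f["R"][2])
    for k in("specimen_1","rack","test_base","timer","marker_pen","sorbent_tube","septa_tin"):
        print(k,[(round(d["p"],2),[int(v) for v in d["rect"]]) for d in recognise(k,f)][:4])
E
```

```text
pics
{'time': 0.0, 'joint_pos': array([-1.18986288e-01,  5.33186326e-02,  1.61428858e+00, -3.11747641e-05,
        1.47600746e+00, -1.19013466e-01]), 'joint_vel': array([ 3.51353904e-04, -1.24418981e-03, -6.55459205e-06, -4.50103377e-04,
       -8.69970775e-04, -4.68377383e-04]), 'joint_efforts': array([ 2.70554956e-04, -3.93670499e+01, -3.70175600e+01, -1.62778279e-04,
        6.93513779e-03, -6.06393527e-06]), 'tool_pos': array([6.24376483e-01, 7.47921493e-05, 2.30089958e-01]), 'tool_rot': array([-7.85115996e-04,  7.07095756e-01,  7.07117083e-01, -6.37160853e-04]), 'contact_force': array([ 0.15884251, -0.44564583,  0.49915178]), 'ft_torque': array([ 0.04016676,  0.03297231, -0.03832148]), 'grasp_force': 0.0, 'gripper_width': 1.0002265872052631}
scene 409.1574118168692 -0.03883238161686073 [-0.07030524  0.67927709  0.62881217] [ 0.58731825 -0.62055512 -0.51958504]
specimen_1 [(0.82, [229, 180, 43, 47]), (0.73, [251, 190, 44, 52]), (0.72, [273, 199, 45, 50])]
rack [(0.62, [239, 212, 89, 60])]
test_base [(0.94, [172, 270, 90, 78])]
timer [(0.56, [333, 197, 25, 16])]
marker_pen [(0.62, [272, 199, 44, 53]), (0.53, [269, 250, 33, 35])]
sorbent_tube [(0.74, [147, 228, 55, 40])]
septa_tin []
side 458.72023729863383 -0.11535158708504077 [-0.31219229 -0.39329238  0.90654881] [ 0.70544622  0.31404752 -0.63538948]
specimen_1 [(0.84, [236, 179, 35, 30]), (0.8, [212, 211, 40, 31]), (0.8, [228, 196, 34, 30])]
rack [(0.86, [231, 213, 66, 62])]
test_base [(0.64, [149, 202, 65, 42]), (0.51, [183, 169, 67, 20])]
timer [(0.56, [305, 272, 25, 23]), (0.25, [232, 212, 59, 62])]
marker_pen [(0.6, [196, 244, 46, 13])]
sorbent_tube [(0.87, [183, 169, 74, 25]), (0.25, [194, 246, 41, 10])]
septa_tin [(0.54, [352, 289, 18, 17])]
```

```bash
python3 - <<'E'
import cv2
a=cv2.imread("pics/scene0.png")[110:350,80:400];cv2.imwrite("pics/a.png",cv2.resize(a,None,fx=2.5,fy=2.5,interpolation=cv2.INTER_CUBIC))
a=cv2.imread("pics/side0.png")[110:350,80:400];cv2.imwrite("pics/b.png",cv2.resize(a,None,fx=2.5,fy=2.5,interpolation=cv2.INTER_CUBIC))
E
```

```text
(no output)
```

View pics/a.png

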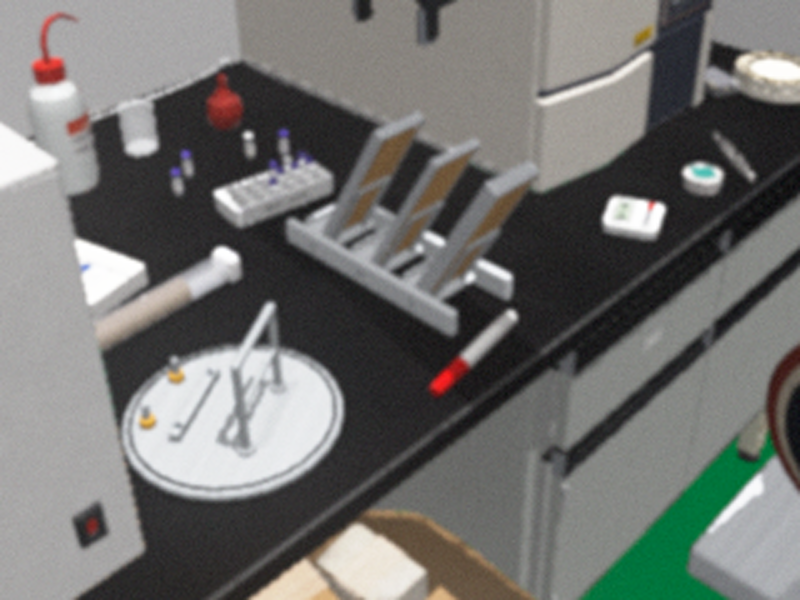

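View pics/b.png

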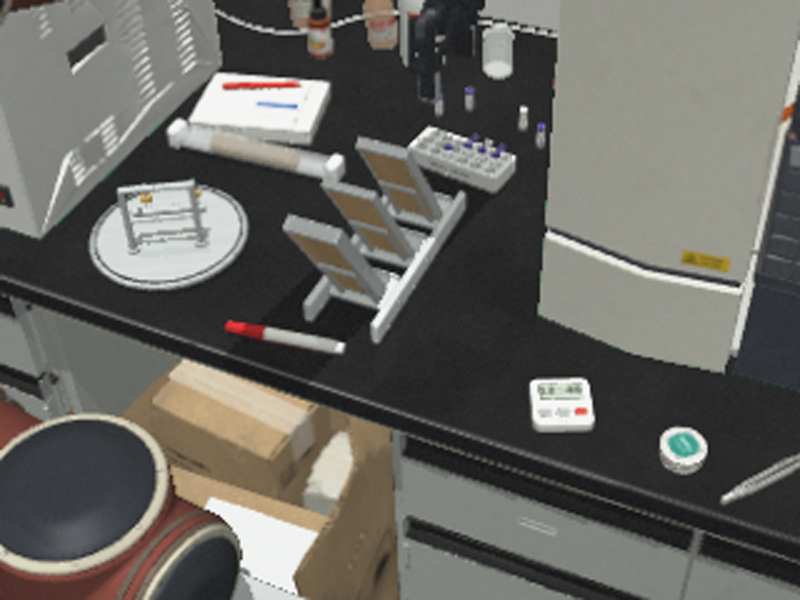

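The scene view shows the base with its backrest (crop 235,415; full 174,276), the three boards leaning towards the robot, and the pen just beside the rack at crop (475,350). The side view shows the same layout, with the timer and tin well away at the right.

```bash
cat > h.py <<'E'
from plant import *
import numpy as np,cv2
def cloud(f,m):
    v,u=np.nonzero(m&(f["depth"]>0)); z=f["depth"][v,u].astype(float)
    K=np.array([[f["fx"],0,f["cx"]],[0,f["fy"],f["cy"]],[0,0,1.]])
    r=cv2.undistortPoints(np.c_[u,v].astype(float)[:,None],K,np.array([f["k1"],0,0,0]))[:,0]
    return (np.c_[r*z[:,None],z]-f["t"])@f["R"]
def proj(f,X):
    c=np.atleast_2d(X)@f["R"].T+f["t"];r=c[:,:2]/c[:,2:]
    return r*(1+f["k1"]*(r**2).sum(1,keepdims=True))*[f["fx"],f["fy"]]+[f["cx"],f["cy"]]
def plane(P,it=300,tol=.003):
    rng=np.random.default_rng(0);best=None
    for _ in range(it):
        a=P[rng.choice(len(P),3,0)];n=np.cross(a[1]-a[0],a[2]-a[0])
        if np.linalg.norm(n)<1e-9: continue
        n/=np.linalg.norm(n);k=abs((P-a[0])@n)<tol
        if best is None or k.sum()>best.sum():best=k
    c=P[best].mean(0);n=np.linalg.svd(P[best]-c)[2][2];return c,n*np.sign(n[0]),best
E
python3 - <<'E'
from h import *
np.set_printoptions(precision=4,suppress=True)
for n in("scene","side"):
    f=grab_frame(n);print(n)
    for k in("specimen_1","rack","test_base","timer","marker_pen","sorbent_tube","septa_tin"):
        for d in regions_of(k,f)[:3]:
            if d["p"]<.5: continue
            m=cv2.erode(d["pixels"].astype(np.uint8),np.ones((2,2)))>0
            P=cloud(f,m)
            if len(P)<20: continue
            print(k,round(d["p"],2),len(P),"med",np.median(P,0),"lo",np.percentile(P,3,0),"hi",np.percentile(P,97,0))
            if k=="specimen_1":
                c,nn,b=plane(P);print("   plane",c,nn,b.sum())
            if k=="test_base":
                Q=P[abs(P[:,2]-.013)<.005];(cx,cy),r=cv2.minEnclosingCircle(Q[:,:2].astype(np.float32));print("  circ",cx,cy,r,np.median(Q[:,2]))
                Q=P[(P[:,2]>.045)&(P[:,2]<.12)];print("  wires",len(Q),Q[::max(1,len(Q)//25)])
E
```

```text
scene
specimen_1 0.92 516 med [0.5203 0.0629 0.1184] lo [0.4878 0.0273 0.0347] hi [0.5671 0.0831 0.1754]
   plane [0.5196 0.0581 0.1182] [ 0.8701 -0.0229  0.4923] 445
specimen_1 0.9 615 med [0.4374 0.0799 0.1353] lo [0.4129 0.0311 0.0394] hi [0.4961 0.087  0.1798]
   plane [0.4404 0.0665 0.1271] [ 0.8604 -0.0461  0.5075] 353
specimen_1 0.86 483 med [0.587  0.0626 0.1318] lo [0.5625 0.0281 0.0332] hi [0.6444 0.081  0.1772]
   plane [0.5932 0.0579 0.121 ] [ 0.8664 -0.0296  0.4984] 402
rack 0.67 1344 med [0.551  0.0852 0.0236] lo [0.4533 0.0124 0.0049] hi [0.6788 0.0996 0.085 ]
test_base 0.84 4178 med [0.4962 0.3272 0.0143] lo [0.4258 0.238  0.0113] hi [0.5849 0.3994 0.0859]
  circ 0.5100768208503723 0.3163950443267822 0.0940912514925003 0.014026349578557222
  wires 298 [[0.5038 0.27   0.1074]
 [0.5048 0.2675 0.0976]
 [0.5048 0.268  0.0925]
 [0.4919 0.2878 0.1052]
 [0.5045 0.2664 0.0836]
 [0.5061 0.271  0.08  ]
 [0.5055 0.2668 0.0724]
 [0.5073 0.2634 0.0639]
 [0.4775 0.3122 0.104 ]
 [0.5072 0.2696 0.0592]
 [0.5064 0.2652 0.0543]
 [0.472  0.3287 0.1066]
 [0.4693 0.3307 0.1068]
 [0.4682 0
[... 1781 characters left out ...]
849]
 [0.465  0.3317 0.0887]
 [0.5061 0.2657 0.0748]
 [0.5078 0.2641 0.0703]
 [0.4629 0.337  0.0737]
 [0.5044 0.2771 0.0612]
 [0.4671 0.3343 0.0676]
 [0.4879 0.297  0.0637]
 [0.5004 0.2818 0.059 ]
 [0.4666 0.3347 0.0641]
 [0.4748 0.3159 0.0639]
 [0.4877 0.3013 0.0587]
 [0.5065 0.2656 0.0557]
 [0.4682 0.3257 0.0621]
 [0.5075 0.2707 0.0495]
 [0.5084 0.2685 0.0457]
 [0.4683 0.336  0.0472]]
timer 0.85 469 med [ 0.4356 -0.2036  0.0145] lo [ 0.4073 -0.235   0.0046] hi [ 0.4681 -0.1737  0.0179]
sorbent_tube 0.97 532 med [0.6787 0.2917 0.0267] lo [0.6688 0.1799 0.0118] hi [0.6944 0.4096 0.0348]
septa_tin 0.66 260 med [ 0.4241 -0.3324  0.0189] lo [ 0.4087 -0.3509  0.0043] hi [ 0.4477 -0.3127  0.0225]
```

```bash
python3 - <<'E'
from h import *
np.set_printoptions(precision=4,suppress=True)
A=[];B=[];T=[];L=[]
for n in("scene","side"):
    f=grab_frame(n)
    P=cloud(f,np.ones((384,512),bool))
    q=P[(P[:,0]>.42)&(P[:,0]<.72)&(P[:,1]>-.02)&(P[:,1]<.13)&(P[:,2]>.027)&(P[:,2]<.036)];A.append(q)
    q=P[(np.hypot(P[:,0]-.509,P[:,1]-.316)<.11)&(P[:,2]>.1)&(P[:,2]<.116)];B.append(q)
    q=P[(np.hypot(P[:,0]-.509,P[:,1]-.316)<.13)&(abs(P[:,2]-.0135)<.004)]
    h=cv2.convexHull(q[:,:2].astype(np.float32)); (x,y),(a,b),_=cv2.fitEllipse(h);print(n,"plate",x,y,a,b)
    for i in (0,1,2):
        q=P[(abs(P[:,0]+ (P[:,2]-.1)*.577-(.4555+.075*i))<.012)&(P[:,2]>.12)&(P[:,2]<.2)&(P[:,1]>0)&(P[:,1]<.12)]
        q1=q[q[:,2]<.165]
        print(i,len(q),"y",np.percentile(q[:,1],[2,98]),"zmax",np.percentile(q[:,2],98),"d",np.percentile((q1[:,0]-.5*0+(q1[:,2]-.1)*.577)*.866,[5,25,50,75,95]))
    r=cloud(f,np.ones((384,512),bool))
for q,l in((A,"rail"),(B,"rest")):
    for Q in q:
        print(l,len(Q),cv2.minAreaRect((Q[:,:2]*1000).astype(np.float32)),np.mean(Q,0))
for Q in B:
    c=Q[:,:2].mean(0);v=np.linalg.svd(Q[:,:2]-c)[2][0];v*=np.sign(v[1]);s=(Q[:,:2]-c)@v;e=np.percentile(s,[1,99]);print("rest axis",v,np.degrees(np.arctan2(-v[0],v[1])),"mid",c+v*e.mean(),"len",np.ptp(e))
f=grab_frame("wrist");cv2.imwrite("pics/w0.png",f["color"]);print(-f["R"].T@f["t"],f["R"])
E
```

```text
scene plate 0.5117346048355103 0.31591424345970154 0.18913057446479797 0.19013486802577972
0 336 y [0.0277 0.0871] zmax 0.17940834123174465 d [0.3933 0.3936 0.394  0.3968 0.4034]
1 308 y [0.0249 0.0835] zmax 0.1783880345131527 d [0.458  0.4585 0.4589 0.4596 0.4656]
2 345 y [0.022  0.0812] zmax 0.179474810884895 d [0.5227 0.5233 0.5238 0.5251 0.5327]
side plate 0.509252667427063 0.31731513142585754 0.1866506189107895 0.19321118295192719
0 281 y [0.0279 0.0874] zmax 0.1812230992825448 d [0.3929 0.3935 0.3939 0.3945 0.4027]
1 258 y [0.0247 0.0842] zmax 0.18108705966840394 d [0.458  0.4586 0.4592 0.4597 0.4658]
2 274 y [0.0223 0.0813] zmax 0.181034605046388 d [0.5226 0.5234 0.5239 0.5247 0.5306]
rail 584 ((573.7250366210938, 53.1673583984375), (247.06846618652344, 94.72529602050781), 0.3384147882461548) [0.5693 0.0702 0.0304]
rail 466 ((574.876953125, 54.281402587890625), (93.89871978759766, 250.42848205566406), 89.23181915283203) [0.5605 0.0349 0.0313]
rest 122 ((487.1777648925781, 302.00823974609375), (8.299196243286133, 83.94558715820312), 31.390583038330078) [0.485  0.3046 0.1054]
rest 89 ((486.1469421386719, 303.25250244140625), (11.582403182983398, 88.41439056396484), 31.66168975830078) [0.4862 0.3014 0.1066]
rest axis [-0.5096  0.8604] 30.63752316545119 mid [0.4869 0.3013] len 0.08240705628673699
rest axis [-0.5118  0.8591] 30.78159148777529 mid [0.4858 0.302 ] len 0.08618232097457013
[0.625  0.0745 0.3732] [[ 1.     -0.0007  0.    ]
 [-0.0007 -0.9552  0.2961]
 [-0.0002 -0.2961 -0.9552]]
```

View pics/w0.png

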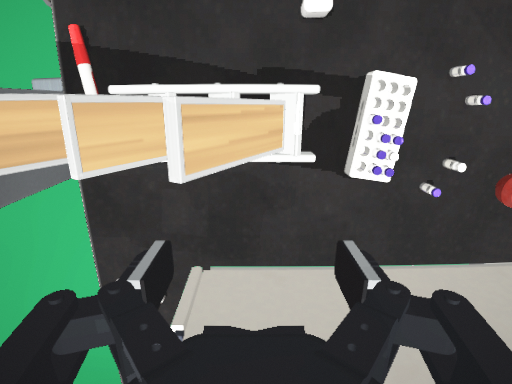

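The wrist view shows the top ends of the middle board near (70,135) and the far board near (175,140); the nearest board runs off the left. I'll measure the end-face widths from depth.

```bash
python3 - <<'E'
from h import *
np.set_printoptions(precision=4,suppress=True)
for n in("wrist","scene","side"):
    f=grab_frame(n);P=cloud(f,np.ones((384,512),bool))
    d=P[:,0]*.866+P[:,2]*.5; s=-P[:,0]*.5+P[:,2]*.866   # normal, along
    for i in range(3):
        d0=.394+.0649*i+.05; s0=-.5*(.5028+.075*i)+.866*.018
        k=(abs(P[:,1]-(.0575-.003*i))<.026)&(d>d0-.01)&(d<d0+.03)&(abs(s-s0-.18)<.006)
        if k.sum()>5: print(n,i,k.sum(),(np.percentile(d[k],[2,10,50,90,98])-d0)*1e3,"s",(np.median(s[k])-s0)*1e3)
    print()
E
```

```text
wrist 1 1044 [ 0.4759  2.1465  8.1427  9.4934 10.1451] s 179.1712394042178
wrist 2 1338 [ 0.2109  1.7828  8.837  12.1678 12.6514] s 179.69552296319645

scene 0 125 [-0.6877  0.0141  6.8515 13.7041 15.4388] s 180.50457682609462
scene 1 77 [-1.0543 -0.6485  2.9652  7.3024  8.2825] s 180.22232041465494
scene 2 91 [-1.0988 -0.6586  4.5517 10.5196 11.8114] s 180.38381335052182

side 0 138 [-0.9314 -0.1715  6.6167 14.0085 15.7274] s 181.90215052446695
side 1 79 [-0.7271 -0.3638  3.0996  7.6959  8.5948] s 181.68914121905092
side 2 95 [-1.1612 -0.4855  4.7332 10.4329 11.6301] s 181.64382309479615
```

Depth gives end widths of about 16, 9 and 12 mm for bays 0, 1 and 2, so the far board is the candidate and the pinch will confirm it. First I tilt the tool to 30°.

Emit:
jog_arm(moves=[[[4,0,0,-0.5,-0.105,0,0],[4,0,0,-0.5,-0.105,0,0],[4,0,0,0,-0.105,0,0],[4,0,0,0,-0.105,0,0],[4,0,0,0,-0.104,0,0],[4,0,0,0,0,0,0],[4,0,0,0,0,0,0]]])

```text
time: 2.48
tool_pos: [0.6231, 0.0001, 0.2401]
tool_rot: [0.182, 0.683, 0.683, 0.182]
contact_force: [0.1, 0.6, 1.0]
gripper_width: 0.47
grasp_force: 0.0
```

```bash
cat >> h.py <<'E'
from scipy.spatial.transform import Rotation as Ro
def toolR(yaw,tilt):  # board axes: x=normal, z=along up; tool z=-bz, y=bx
    R=Ro.from_euler("ZY",[yaw,-tilt],degrees=True).as_matrix();bx,by,bz=R.T
    return np.c_[by,bx,-bz]
def delta(s,p,yaw,tilt):
    q=s["tool_rot"];R=Ro.from_quat(np.r_[q[1:],q[0]]).as_matrix()
    print("shift cm",np.round(R.T@(np.array(p)-s["tool_pos"])*100,2),"turn",np.round(Ro.from_matrix(R.T@toolR(yaw,tilt)).as_rotvec(),4),"F",np.round(s["contact_force"],1),"w mm",round(s["gripper_width"]*85.4,2),"t",round(s["time"],2))
E
python3 - <<'E'
from h import *
np.set_printoptions(precision=4,suppress=True)
for n in("scene","side"):
    f=grab_frame(n);P=cloud(f,np.ones((384,512),bool))
    for i in range(3):
        d=P[:,0]*.866+P[:,2]*.5-(.444+.0649*i)
        k=(abs(d)<.004)&(abs(P[:,1]-(.0575-.003*i))<.022)&(P[:,2]>.115)&(P[:,2]<.165)
        Q=P[k];A=np.c_[Q[:,1],Q[:,2],np.ones(len(Q))];c=np.linalg.lstsq(A,Q[:,0],rcond=None)[0]
        print(n,i,k.sum(),"yaw deg",-np.degrees(np.arctan(c[0])),"tilt",np.degrees(np.arctan(-c[1])))
s=state();print(s["joint_pos"],s["tool_pos"])
delta(s,[.5894-.04,.0517,.1388+.0693],0,30);delta(s,[.5894-.04,.0517,.1388+.0693],-2,30)
E
```

```text
scene 0 100 yaw deg 0.0916314595320032 tilt 29.809854920712457
scene 1 114 yaw deg -0.6885841873596181 tilt 29.951725163108502
scene 2 128 yaw deg -0.19260605799778505 tilt 30.03607514824712
side 0 95 yaw deg -0.15921871738579313 tilt 30.12624786314099
side 1 100 yaw deg -0.06590383286129711 tilt 30.049730015216348
side 2 104 yaw deg -0.2359036697180498 tilt 29.730939243856938
[-0.1536 -0.2741  1.9576  0.0946  0.9408 -0.1892] [ 0.6255 -0.0002  0.2429]
shift cm [ 5.19 -8.33 -0.8 ] turn [0.0009 0.0003 0.0001] F [ 0.1 -0.5  0.3] w mm 40.09 t 2.58
shift cm [ 5.19 -8.33 -0.8 ] turn [ 0.0009 -0.0172  0.0303] F [ 0.1 -0.5  0.3] w mm 40.09 t 2.58
```

Emit:
jog_arm(moves=[[[4,1.73,-2.78,-0.8,0,0,0],[4,1.73,-2.78,-0.8,0,0,0],[4,1.73,-2.77,-0.2,0,0,0],[4,0,0,0,0,0,0],[4,0,0,0,0,0,0]]])

```text
time: 3.0
tool_pos: [0.5435, 0.0527, 0.2157]
tool_rot: [0.183, 0.682, 0.684, 0.183]
contact_force: [1.3, -0.7, 0.4]
gripper_width: 0.466
grasp_force: 0.0
```

```bash
python3 - <<'E'
from h import *
for _ in range(3): s=state();delta(s,[.5894,.0517,.1388],0,30);print(s["tool_pos"])
f=grab_frame("wrist");P=cloud(f,np.ones((384,512),bool))
d=P[:,0]*.866+P[:,2]*.5; z=-P[:,0]*.5+P[:,2]*.866-(-.5*.6522+.866*.018)
k=(abs(P[:,1]-.0517)<.04)&(abs(z-.18)<.006)&(d>.555)&(d<.605)
print(k.sum(),np.percentile(d[k],[1,10,50,90,99]),np.percentile(P[k,1],[1,99]),np.median(z[k]))
s=state();p=s["tool_pos"];print("tcp d",p[0]*.866+p[2]*.5)
cv2.imwrite("pics/w1.png",f["color"])
E
```

```text
shift cm [-0.11  0.12  8.95] turn [ 0.0002 -0.0006  0.0016] F [ 1.3 -0.7  0.4] w mm 39.77 t 3.0
[0.5435391  0.05271365 0.21571922]
shift cm [-0.11  0.12  8.95] turn [ 0.0002 -0.0006  0.0016] F [ 1.3 -0.7  0.4] w mm 39.77 t 3.0
[0.5435391  0.05271365 0.21571922]
shift cm [-0.11  0.12  8.95] turn [ 0.0002 -0.0006  0.0016] F [ 1.3 -0.7  0.4] w mm 39.77 t 3.0
[0.5435391  0.05271365 0.21571922]
1379 [0.57339139 0.57429234 0.57928762 0.58434843 0.58548725] [0.02063667 0.08044447] 0.17982091173646572
tcp d 0.5801754279877076
```

View pics/w1.png

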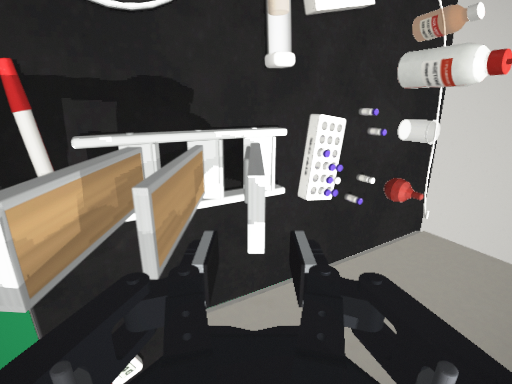

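The far board's end face (columns 247–265) sits midway between the fingertips (210 and 300), and the wrist depth gives its thickness as about 12.1 mm. Next I advance and pinch.

Emit:
jog_arm(moves=[[[4,-0.1,0,2.5,0,0,0],[4,0,0,2.5,0,0,0],[4,0,0,2.3,0,0,0],[4,0,0,1.5,0,0,0],[4,0,0,0,0,0,0],[4,0,0,0,0,0,0],[0,0,0,0,0,0,0],[0,0,0,0,0,0,0],[0,0,0,0,0,0,0],[0,0,0,0,0,0,0],[0,0,0,0,0,0,0],[0,0,0,0,0,0,0],[0,0,0,0,0,0,0]]])

```text
time: 4.13
tool_pos: [0.5882, 0.0508, 0.1412]
tool_rot: [0.184, 0.683, 0.683, 0.184]
contact_force: [-3.7, -0.4, 5.6]
gripper_width: 0.134
grasp_force: 59.4
```

```bash
python3 - <<'E'
from h import *
s=state();delta(s,[.5894,.0517,.1388],0,30);print(s["tool_pos"],s["grasp_force"],s["gripper_width"])
E
```

```text
shift cm [ 0.09 -0.02  0.27] turn [0.0036 0.0004 0.0003] F [-3.7 -0.4  5.6] w mm 11.4 t 4.13
[0.58820549 0.05080033 0.14118562] 59.37648296356201 0.13354190525721144
```

The pinch reads 11.4 mm, so this is the 12 mm board. I lift it along its own plane.

Emit:
jog_arm(moves=[[[0,0,0,-0.6,0,0,0],[0,0,0.1,-1.2,0,0,0],[0,0,0.2,-2,0,0,0],[0,0,0,-2.5,0,0,0],[0,0,0,-2.5,0,0,0],[0,0,0,-2.5,0,0,0],[0,0,0,-2.5,0,0,0],[0,0,0,-1.2,0,0,0],[0,0,0,0,0,0,0],[0,0,0,0,0,0,0]]])

```text
time: 4.97
tool_pos: [0.5146, 0.051, 0.2706]
tool_rot: [0.183, 0.683, 0.683, 0.183]
contact_force: [0.2, 0.2, -1.9]
gripper_width: 0.129
grasp_force: 59.7
```

```bash
cat >> h.py <<'E'
def goal(gap,h,tilt=23.5,dy=0,sT=.1387,c=(.510,.316),yaw=30.6):
    R=Ro.from_euler("ZY",[yaw,-tilt],degrees=True).as_matrix();bx,by,bz=R.T
    a=np.radians(yaw);ex=np.array([np.cos(a),np.sin(a),0]);ey=np.array([-np.sin(a),np.cos(a),0])
    O=np.array([*c,.013+h])+ex*(.030-.012*np.cos(np.radians(tilt))-gap)+ey*dy
    return O+.006*bx+sT*bz
E
python3 - <<'E'
from h import *
s=state();g=goal(.004,.12);print(g,s["tool_pos"],s["joint_pos"]);delta(s,g,30.6,23.5)
f=grab_frame("wrist");cv2.imwrite("pics/w2.png",f["color"])
E
```

```text
[0.48003855 0.29828085 0.26258873] [0.51458152 0.05098026 0.27062765] [-0.06233145 -0.60338369  2.1429217   0.03547392  1.07836742 -0.07083176]
shift cm [24.73 -3.39 -1.03] turn [ 0.1119  0.2408 -0.4769] F [ 0.2  0.2 -1.9] w mm 11.03 t 4.97
```

View pics/w2.png

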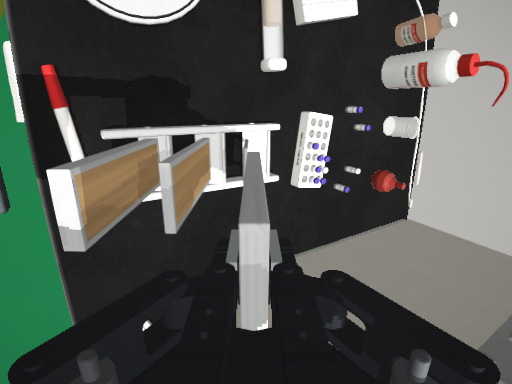

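The board hangs straight in the gripper, and the other two boards still stand in their bays at (100,190) and (190,180). Before moving across I check clearance to the instrument at the left.

```bash
python3 - <<'E'
from h import *
for n in("scene","side"):
    f=grab_frame(n);P=cloud(f,np.ones((384,512),bool))
    for y0 in np.arange(.30,.62,.04):
        k=(P[:,1]>y0)&(P[:,1]<y0+.04)&(P[:,2]>.13)&(P[:,0]>.1)&(P[:,0]<.75)
        if k.sum()>5: print(n,round(y0,2),k.sum(),"x",np.percentile(P[k,0],[1,50,99]).round(3),"z",np.percentile(P[k,2],[1,99]).round(3))
E
```

```text
scene 0.3 1077 x [0.641 0.649 0.743] z [0.48 0.55]
scene 0.34 1233 x [0.648 0.661 0.738] z [0.479 0.552]
scene 0.38 1431 x [0.666 0.682 0.738] z [0.479 0.554]
scene 0.42 1872 x [0.438 0.7   0.74 ] z [0.143 0.543]
scene 0.46 4959 x [0.437 0.44  0.737] z [0.135 0.347]
scene 0.5 4869 x [0.405 0.44  0.677] z [0.134 0.346]
scene 0.54 5121 x [0.401 0.439 0.567] z [0.134 0.346]
scene 0.58 3705 x [0.437 0.439 0.459] z [0.132 0.346]
side 0.3 464 x [0.637 0.648 0.743] z [0.481 0.558]
side 0.34 346 x [0.646 0.659 0.739] z [0.482 0.558]
side 0.38 208 x [0.663 0.679 0.728] z [0.481 0.545]
side 0.42 1181 x [0.44  0.581 0.744] z [0.291 0.542]
side 0.46 795 x [0.435 0.549 0.745] z [0.307 0.348]
side 0.5 910 x [0.407 0.543 0.749] z [0.291 0.385]
side 0.54 913 x [0.4   0.512 0.742] z [0.284 0.349]
side 0.58 786 x [0.433 0.513 0.745] z [0.253 0.348]
```

Emit:
jog_arm(moves=[[[0,1.2,0,0,0,0,0],[0,2,-0.4,0,0,0,0],[0,2.5,-0.5,0,0,0,0],[0,2.5,-0.5,0,0,0,0],[0,2.5,-0.5,0,0,0,0],[0,2.5,-0.5,0,0,0,0],[0,2.3,-0.5,0,0,0,0],[0,1.5,-0.4,0,0,0,0],[0,0,0,0,0,0,0]]])

```text
time: 5.87
tool_pos: [0.4849, 0.2232, 0.2508]
tool_rot: [0.181, 0.682, 0.685, 0.182]
contact_force: [-0.3, 0.5, -1.2]
gripper_width: 0.132
grasp_force: 59.6
```

The instrument's wall is at about y = 0.44, which leaves the gripper clear. Next I turn the tool to the base's yaw and lean.

Emit:
jog_arm(moves=[[[0,0,0,-0.3,0.0224,0.0482,-0.0954],[0,0,0,-0.3,0.0224,0.0482,-0.0954],[0,0,0,-0.3,0.0224,0.0482,-0.0954],[0,0,0,-0.3,0.0224,0.0482,-0.0954],[0,0,0,0,0.0223,0.048,-0.0953],[0,0,0,0,0,0,0],[0,0,0,0,0,0,0]]])

```text
time: 6.45
tool_pos: [0.4812, 0.2188, 0.2633]
tool_rot: [0.1, 0.487, 0.849, 0.176]
contact_force: [0.6, 0.5, -1.1]
gripper_width: 0.134
grasp_force: 59.6
```

```bash
python3 - <<'E'
from h import *
s=state();delta(s,goal(.004,.12),30.6,23.5);print(s["tool_pos"],s["joint_pos"])
E
```

```text
shift cm [6.92 3.55 1.63] turn [-0.0022  0.0013 -0.0049] F [ 0.6  0.5 -1.1] w mm 11.42 t 6.45
[0.4812271  0.21883442 0.26334965] [ 0.22102006 -0.48293541  2.05377278  0.13104483  1.18327578 -0.33366685]
```

Emit:
jog_arm(moves=[[[0,2.3,1.2,0.5,0,0,0],[0,2.3,1.2,0.5,0,0,0],[0,2.3,1.15,0.5,0,0,0],[0,0,0,0,0,0,0],[0,0,0,0,0,0,0],[0,0,0,0,0,0,0]]])

```text
time: 6.95
tool_pos: [0.4783, 0.299, 0.2639]
tool_rot: [0.1, 0.485, 0.85, 0.176]
contact_force: [1.2, -0.8, -0.1]
gripper_width: 0.132
grasp_force: 59.7
```

```bash
python3 - <<'E'
from h import *
np.set_printoptions(precision=4,suppress=True)
s=state();delta(s,goal(.004,.12),30.6,23.5);delta(s,goal(.004,.003),30.6,23.5)
a=np.radians(30.6)
for n in("scene","side","wrist"):
    f=grab_frame(n);cv2.imwrite(f"pics/{n}3.png",f["color"]);P=cloud(f,np.ones((384,512),bool))
    X=(P[:,:2]-[.510,.316])@np.array([[np.cos(a),-np.sin(a)],[np.sin(a),np.cos(a)]])
    k=(abs(X[:,0])<.06)&(abs(X[:,1])<.07)&(P[:,2]>.118)&(P[:,2]<.29)
    dd=X[:,0]*np.cos(np.radians(23.5))+P[:,2]*np.sin(np.radians(23.5))
    b=k&(P[:,2]<.22)
    print(n,b.sum(),"y ext",np.percentile(X[b,1],[2,98]),"zmin",np.percentile(P[b,2],[0.5,2]),"normal ext",np.percentile(dd[b],[2,10,50,98]))
    k=(abs(X[:,0])<.05)&(abs(X[:,1])<.05)&(P[:,2]>.018)&(P[:,2]<.03);print("   stop?",k.sum(),np.percentile(X[k],[5,50,95],axis=0).ravel() if k.sum() else 0)
tp=s["tool_pos"];xx=(tp[:2]-[.51,.316])@[np.cos(a),np.sin(a)]
print("tcp normal coord",xx*np.cos(np.radians(23.5))+tp[2]*np.sin(np.radians(23.5)))
E
```

```text
shift cm [-0.15  0.05  0.17] turn [-0.0019  0.     -0.0005] F [ 1.2 -0.8 -0.1] w mm 11.24 t 6.95
shift cm [-0.15 -4.6  10.91] turn [-0.0019  0.     -0.0005] F [ 1.2 -0.8 -0.1] w mm 11.24 t 6.95
scene 430 y ext [-0.0259  0.0327] zmin [0.1349 0.1373] normal ext [0.065  0.0653 0.0663 0.0772]
   stop? 219 [-0.0292 -0.0418  0.0333  0.0057  0.0409  0.0423]
side 398 y ext [-0.0274  0.0327] zmin [0.1369 0.139 ] normal ext [0.0624 0.0637 0.0655 0.0711]
   stop? 123 [-0.0325 -0.044   0.0314  0.0037  0.0403  0.043 ]
wrist 305 y ext [0.0299 0.0307] zmin [0.139  0.1405] normal ext [0.0655 0.0665 0.0713 0.0773]
   stop? 487 [-0.0264 -0.0417  0.0345 -0.      0.0399  0.0403]
tcp normal coord 0.0722956733005633
```

View pics/wrist3.png

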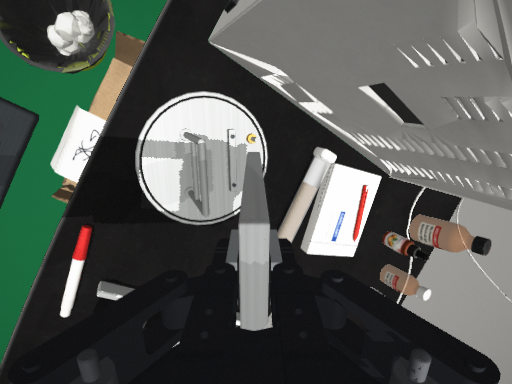

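The held board hangs over the plate with its foot heading for the stop (slot near (233,165)), and depth confirms the base frame to 1–2 mm. I lower it straight down.

Emit:
jog_arm(moves=[[[0,-0.1,-0.6,1.4,0,0,0],[0,-0.15,-0.9,2.1,0,0,0],[0,0,-0.9,2.1,0,0,0],[0,0,-0.9,2.1,0,0,0],[0,0,-0.8,1.9,0,0,0],[0,0,-0.45,1,0,0,0],[0,0,0,0,0,0,0],[0,0,0,0,0,0,0],[0,0,0,0,0,0,0]]])

```text
time: 7.85
tool_pos: [0.4808, 0.2969, 0.1502]
tool_rot: [0.101, 0.486, 0.85, 0.177]
contact_force: [0.7, 0.6, -0.8]
gripper_width: 0.133
grasp_force: 59.8
```

```bash
cat > chk.py <<'E'
from h import *
np.set_printoptions(precision=4,suppress=True)
s=state();delta(s,goal(.004,.0),30.6,23.5);delta(s,goal(.0,.0),30.6,23.5)
a=np.radians(30.6);M=np.array([[np.cos(a),-np.sin(a)],[np.sin(a),np.cos(a)]])
print("F base frame",s["contact_force"][:2]@M,s["contact_force"][2])
for n in("scene","side"):
    f=grab_frame(n);cv2.imwrite(f"pics/{n}_c.png",f["color"]);P=cloud(f,np.ones((384,512),bool))
    X=(P[:,:2]-[.510,.316])@M
    k=(abs(X[:,0])<.05)&(abs(X[:,1])<.04)&(P[:,2]>.025)&(P[:,2]<.085)
    x0=X[:,0]+(P[:,2]-.013)*np.tan(np.radians(23.5))
    k&=(x0>-.005)&(x0<.04)
    print(n,k.sum(),"y ext",np.percentile(X[k,1],[2,98]),"zmin",P[k,2].min(),"x0 ext",np.percentile(x0[k],[2,10,50,90]))
    c=np.polyfit(P[k,2],X[k,0],1);print("tilt",np.degrees(np.arctan(-c[0])))
E
python3 chk.py
```

```text
shift cm [ 0.16 -0.31  0.7 ] turn [-0.0003  0.     -0.001 ] F [ 0.7  0.6 -0.8] w mm 11.38 t 7.85
shift cm [0.16 0.06 0.86] turn [-0.0003  0.     -0.001 ] F [ 0.7  0.6 -0.8] w mm 11.38 t 7.85
F base frame [0.8615 0.1307] -0.7914646149107036
scene 227 y ext [-0.0386  0.0395] zmin 0.025109640348673072 x0 ext [-0.0047 -0.0031  0.0211  0.0306]
tilt 35.12474546540062
side 213 y ext [-0.0369  0.0364] zmin 0.0356744386413975 x0 ext [-0.004  -0.0001  0.0187  0.0208]
tilt 26.35737890246267
```

Emit:
jog_arm(moves=[[[0,0,-0.24,0.55,0,0,0],[0,0,-0.04,0.09,0,0,0],[0,0,0,0,0,0,0],[0,0,0,0,0,0,0]]])

```text
time: 8.28
tool_pos: [0.4823, 0.2979, 0.1445]
tool_rot: [0.102, 0.485, 0.85, 0.179]
contact_force: [5.9, 2.0, 0.6]
gripper_width: 0.132
grasp_force: 59.7
```

Emit:
jog_arm(moves=[[[0,0,-0.04,0.09,0,0,0],[0,0,-0.02,0.05,0,0,0],[0,0,0,0,0,0,0]]])

```text
time: 8.53
tool_pos: [0.4825, 0.2981, 0.1437]
tool_rot: [0.102, 0.485, 0.85, 0.179]
contact_force: [5.1, 3.0, 4.8]
gripper_width: 0.136
grasp_force: 60.2
```

The back has touched the rail and the foot the plate. I slide it towards the stop.

Emit:
jog_arm(moves=[[[0,0,0.14,0.06,0,0,0],[0,0,0.14,0.06,0,0,0],[0,0,0,0,0,0,0]]])

```text
time: 8.78
tool_pos: [0.4835, 0.2989, 0.1422]
tool_rot: [0.101, 0.485, 0.85, 0.177]
contact_force: [-1.5, -1.6, 9.0]
gripper_width: 0.133
grasp_force: 61.4
```

```bash
python3 chk.py
```

```text
shift cm [ 0.13 -0.29 -0.17] turn [-0.0003 -0.0001 -0.0002] F [-1.5 -1.6  9. ] w mm 11.33 t 8.78
shift cm [ 0.13  0.08 -0.01] turn [-0.0003 -0.0001 -0.0002] F [-1.5 -1.6  9. ] w mm 11.33 t 8.78
F base frame [-2.0896 -0.6674] 9.014378377062464
scene 233 y ext [-0.0394  0.0396] zmin 0.025010522410708336 x0 ext [-0.0045 -0.0031  0.0213  0.031 ]
tilt 36.265127444071446
side 213 y ext [-0.0381  0.0373] zmin 0.025839363269275422 x0 ext [-0.0044  0.0029  0.019   0.0212]
tilt 27.338862854234712
```

Emit:
jog_arm(moves=[[[0,0,0.02,-0.05,0,0,0],[0,0,0.09,0.04,0,0,0],[0,0,0,0,0,0,0]]])

```text
time: 9.13
tool_pos: [0.4839, 0.2991, 0.1424]
tool_rot: [0.1, 0.485, 0.851, 0.176]
contact_force: [-3.4, -2.8, 9.8]
gripper_width: 0.132
grasp_force: 61.6
```

Emit:
jog_arm(moves=[[[0,0,0.09,0.04,0,0,0],[0,0,0,0,0,0,0],[0,0,0,0,0,0,0]]])

```text
time: 9.38
tool_pos: [0.4844, 0.2994, 0.1426]
tool_rot: [0.1, 0.485, 0.851, 0.176]
contact_force: [-6.0, -5.7, 12.4]
gripper_width: 0.13
grasp_force: 62.2
```

Horizontal and vertical contact show the foot is at the stop. I relieve the press a little and open gently.

Emit:
jog_arm(moves=[[[0,0,0.02,-0.06,0,0,0],[0,0,0,0,0,0,0],[1.4,0,0,0,0,0,0],[1.6,0,0,0,0,0,0],[1.8,0,0,0,0,0,0],[2.0,0,0,0,0,0,0],[2.3,0,0,0,0,0,0],[2.6,0,0,0,0,0,0],[3,0,0,0,0,0,0],[3.5,0,0,0,0,0,0],[4,0,0,0,0,0,0],[4,0,0,0,0,0,0]]])

```text
time: 10.38
tool_pos: [0.4847, 0.2998, 0.1422]
tool_rot: [0.101, 0.485, 0.85, 0.177]
contact_force: [0.1, 0.0, 0.8]
gripper_width: 0.468
grasp_force: 0.0
```

```bash
python3 chk.py; python3 -c "
import cv2
a=cv2.imread('pics/scene_c.png')[180:330,90:290];b=cv2.imread('pics/side_c.png')[130:280,80:280]
cv2.imwrite('pics/c.png',cv2.resize(cv2.hconcat([a,b]),None,fx=2,fy=2))"
```

```text
shift cm [ 0.11 -0.42 -0.23] turn [-0.0006 -0.0004 -0.0003] F [0.1 0.  0.8] w mm 39.93 t 10.38
shift cm [ 0.11 -0.06 -0.07] turn [-0.0006 -0.0004 -0.0003] F [0.1 0.  0.8] w mm 39.93 t 10.38
F base frame [ 0.0924 -0.0507] 0.8200528206019879
scene 219 y ext [-0.0392  0.0395] zmin 0.02515752754435846 x0 ext [-0.0046 -0.0031  0.021   0.0302]
tilt 35.649142553940415
side 218 y ext [-0.0383  0.0378] zmin 0.02545246235703196 x0 ext [-0.0044  0.0006  0.0189  0.0211]
tilt 28.106530540274367
```

View pics/c.png

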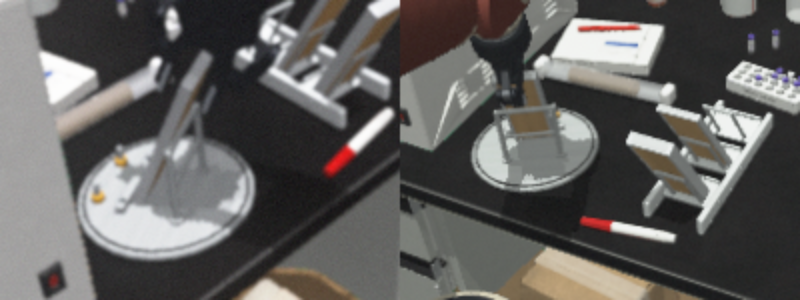

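The board now leans on the backrest rail with its foot at the stop, and the two others are in their bays. I withdraw along the tool axis.

Emit:
jog_arm(moves=[[[4,0,0,-0.7,0,0,0],[4,0,0,-1.5,0,0,0],[4,0,0,-2.5,0,0,0],[4,0,0,-2.5,0,0,0],[4,0,0,-2.5,0,0,0],[4,0,0,-1.5,0,0,0],[4,0,0,0,0,0,0],[4,0,0,0,0,0,0],[4,0,0,0,0,0,0]]])

```text
time: 11.23
tool_pos: [0.446, 0.2768, 0.2437]
tool_rot: [0.1, 0.485, 0.851, 0.176]
contact_force: [-0.5, 0.2, -0.7]
gripper_width: 0.467
grasp_force: 0.0
```

```bash
python3 - <<'E'
from h import *
np.set_printoptions(precision=4,suppress=True)
s=state();print(s["tool_pos"],s["contact_force"])
a=np.radians(30.6);M=np.array([[np.cos(a),-np.sin(a)],[np.sin(a),np.cos(a)]])
for n in("scene","side"):
    f=grab_frame(n);cv2.imwrite(f"pics/{n}_d.png",f["color"]);P=cloud(f,np.ones((384,512),bool))
    X=np.c_[(P[:,:2]-[.510,.316])@M,P[:,2]]
    t=np.tan(np.radians(25));x0=X[:,0]+(X[:,2]-.013)*t
    k=(X[:,2]>.113)&(X[:,2]<.19)&(abs(X[:,1])<.05)&(abs(x0-.019)<.02)
    Q=X[k];print(n,len(Q),"y",np.percentile(Q[:,1],[2,98]),"zmax",Q[:,2].max())
    q=X[k&(abs(X[:,1])<.022)&(X[:,2]<.165)];c,nn,b=plane(q,tol=.0015);nn*=np.sign(nn[0])
    print("  plane",b.sum(),"tilt",np.degrees(np.arcsin(nn[2])),"yaw rel",np.degrees(np.arctan2(nn[1],nn[0])),"x at foot",c[0]+(c[2]-.013)*nn[2]/nn[0])
    for i in (0,1):
        d=P[:,0]*.866+P[:,2]*.5-(.444+.0649*i);k=(abs(d)<.004)&(abs(P[:,1]-.056)<.022)&(P[:,2]>.115)&(P[:,2]<.165)
        c=np.polyfit(P[k,2],P[k,0],1);print("  board",i,k.sum(),np.degrees(np.arctan(-c[0])),np.median(d[k]))
a=cv2.imread('pics/scene_d.png')[180:330,90:290];b=cv2.imread('pics/side_d.png')[130:280,80:280]
cv2.imwrite('pics/d.png',cv2.resize(cv2.hconcat([a,b]),None,fx=2,fy=2))
E
```

```text
[0.446  0.2768 0.2437] [-0.4624  0.213  -0.6808]
scene 377 y [-0.0288  0.03  ] zmax 0.1839307897903574
  plane 38 tilt 23.820682919704826 yaw rel 0.479764106517442 x at foot 0.01802331500364831
  board 0 99 30.1240679436579 -0.00025003053896455185
  board 1 111 31.236531286251157 -0.0011742029885279948
side 388 y [-0.0297  0.0305] zmax 0.18613608747135318
  plane 115 tilt 22.555097836942263 yaw rel 1.5566853264471914 x at foot 0.016821837473341567
  board 0 89 30.005154107118837 -0.00019612524061690673
  board 1 92 31.226515930363842 -0.0009898569289348846
```

View pics/d.png

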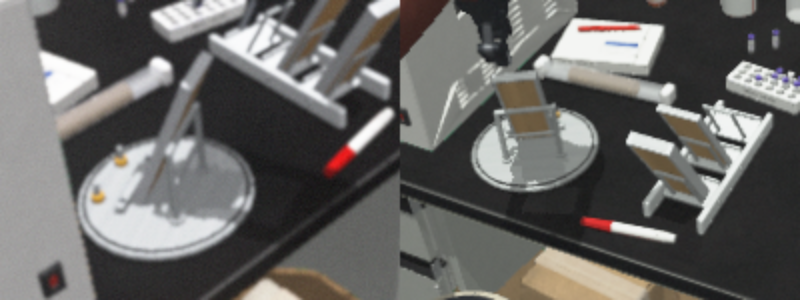

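The board leans at 23–24° against the rail, centred, with its foot near the stop and the gripper clear. The other two boards are still leaning in their bays, so I hand in.

```bash
python3 -c "
from plant import *
print(job_done())"
```

```text
the job is handed in; nothing more can be done
None
```

The 12 mm board (pinched at about 11.4 mm) leans on the test base at about 23°, centred, its foot at or within about 2 mm of the stop, and is released; the other two still lean in their bays (one shifted about 1 mm), no bystander was touched on purpose, and the job is handed in with no verdict returned.

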